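# Sugar tongs set to the one-lump mark over the open sugar box

## Task

First fold the stiff red lid of the sugar box up until it stands straight upright, where it stays by itself. Then pick the sprung sugar tongs off their wooden rest, squeeze them until the moving arm lies centred on the red one-lump mark of their white strip (20 mm between the tips), and finish holding them steady at that gap, both tips a few centimetres above the open mouth of the box, touching neither box nor lid; the program ends while still holding. Leave the tea glass, the red bowl and the jar where they stand.

Things in the scene. Friction and masses are not known exactly. Their poses are not given: they have to be found in the camera images.
- sugar_box: White open box of sugar lumps, fixed to the counter, 110 (x) x 140 (y) x 65 mm high, walls 5 mm, lumps up to 42 mm high. Origin: centre of its underside; z up, x from the front of the box to its hinged side, y along the hinge.
- lid (a joint): Angle of the red lid about its hinge on the box's +x rim, rad: 0 lies flat on the box, 1.57 upright, stop at 2.0; starts ajar at 0.05 to 0.3. The hinge is stiff: the lid stays where it is left; 1 to 3 N at the tongue turns it. Panel 110 x 140 x 6 mm, 120 g.
- lid_hinge (a point): Point on the lid's hinge axis, mid-length: 55 mm along box +x from the box's centre, 65.5 mm above its underside. The axis runs along box y.
- lid_tongue (a point): Middle of the lid's white pull tongue (24 mm wide along box y, 8 mm thick), which sticks out 42 mm beyond the lid's free edge, in the lid's plane. This point lies 142 mm from the hinge axis, 4 mm above the lid's underside, 10 mm short of the tongue's end. Pinched across its 24 mm with fingers pointing down, it turns between the fingers as the lid swings.
- tong_rest: Wooden rest, fixed to the counter, base 150 x 70 x 8 mm, with a post under the tail of the tongs and a crossbar 86 mm long under their arms near the tips, tops 49 mm above the counter. Its origin lies on the counter straight below the grip of the resting tongs; x points towards the tips.
- tongs: Steel sugar tongs, about 80 g, level on the rest: tail block, fixed arm on the -y side, sprung arm on the +y side; arms 6 mm thick, 12 mm tall, 135 mm long, tips bent 30 mm down. Origin: between the black grip patches (30 mm long), at the arms' mid-height, midway between the arms when set to the mark; 55 mm above the counter at rest. x to the tips, y across the arms, z up.
- grip_fixed (a point): Centre of the black grip patch on the fixed arm's outer face, always 16 mm to -y of the tongs' origin.
- grip_moving (a point): Centre of the black grip patch on the sprung arm's outer face: 27 mm to +y of the tongs' origin when free, 16 mm at the mark, where the arms are parallel and 32 mm over their outer faces.
- gap_mark (a point): Centre of the red band (10 mm wide across the arms) on the white strip that runs below the arms, 22 mm ahead of the tongs' origin and 13 mm to +y. At the right gap the 6 mm wide sprung arm lies centred over the band, red showing equally on both sides.
- tongs_arm (a joint): Angle through which the moving arm is squeezed in, rad: 0 free (tip gap about 40 mm), 0.149 at the mark (gap 20 mm), stop at 0.28 (gap 2 mm). It pivots at the tail, 70 mm behind the grip and 13 mm to +y. Spring: 3 N at the grip starts it moving, 7 N holds it at the mark, 11 N shuts it.
- tip_fixed (a point): Lower inner end of the fixed arm's tip: 62 mm ahead of the tongs' origin, 10 mm to -y, 36 mm below.
- tip_moving (a point): Lower inner end of the moving arm's tip, level with the other; the distance between these two points is the tip gap.
- tea_glass: Bystander: waisted clear tea glass, 58 mm wide, 85 mm high; origin at the centre of its underside.
- red_bowl: Bystander: red plastic bowl, 96 mm wide, 35 mm high; origin at the centre of its underside.
- tea_jar: Bystander: amber jar with a green cap, 60 mm wide, 90 mm high; origin at the centre of its underside.
There are look-alikes about, which are no part of the job. Several things have the shape of the tongs; the one meant has the colours described above.

How it is judged:
By the outcome, as a careful person would: the job done as asked, in the order asked, and still so for the second after the job is handed in, while the arm keeps its last pose, push and grip.
It also fails if it takes over 59 s, if anything falls off the work surface, if the arm or the gripper's body presses on something with over 40 N, if the wrist force passes 120 N, or if a joint passes its speed limit or range.

## Robot

A 7-joint arm with a two-finger parallel gripper is mounted at the origin on the work surface. World frame = base frame: x ahead of the robot, y to its left, z up, the work surface at z = 0. Lengths are in m, angles in rad, forces in N, time in s.
With the tool pointing down it reaches from about 0.425 to 0.925 m from the base axis. Payload 6.8 kg.
Tool frame: the origin (TCP) lies at the very end of the fingers, on their centre line; the grasp point (between the pads) lies 19 mm behind it; x points along the fingers, y is the direction in which the jaws open and shut, and the axes are right-handed (so a half turn about x gives the same grasp; the last joint's range is limited). The gripper opens to 85 mm and grips with 20 to 120 N. Pads are 22 mm wide; open, the fingers measure 114 mm over their backs; the gripper's body (76 mm by 85 mm) begins 54 mm behind the grasp point. The pads swing forward as they close: fully open they stand 13 mm farther back than shut.
Start: joints at [-1.226, 0.477, 0.022, 1.555, -0.011, 1.109, -0.083], TCP at [0.295, 0.607, 0.231] pointing down, gripper open.
Joint ranges: [-2.96, 2.96], [-0.34, 2.1], [-1.41, 1.46], [0.24, 2.44], [-1.37, 4.51], [0.17, 1.92], [-2.96, 2.96]. Speed limits (rad/s): [2.39, 2.39, 3.14, 3.14, 3.14, 3.14, 3.14].

## Interface

Orientations are given as a rotation vector (axis times angle).
In Python, from bench import get_obs, grab_frame, camera_info, hand_in gives the robot as it stands.
- The arm moves only by the tool apply_moves, never from a script. Its argument "series" is text: rows parted by semicolons, each of 7 numbers parted by spaces: the turn, a rotation vector about the tool's x, y, z in rad, then the shift along the tool's x, y, z in m, then the opening, from 0 (shut) to 1 (fully open). In form: wx wy wz tx ty tz hand; .... A call has 1 to 12 rows; each row is the pose to reach, as a shift and turn from the pose commanded when the call began, along the tool's axes at that moment; what a row does not reach only later rows make up. A row lasts 1/8 s, in which the tool goes at most 62.5 mm and 10.7 degrees, less where a joint would pass 70% of its speed; a pose out of reach is approached as far as the arm can. A call with a gripper value outside its range is refused whole. The fingers move at their own pace and stop on an object; "force" is the grip in N (left out, the last holds). Time passes only in rows, so rows that repeat a pose let the fingers close. It gives the time, the measured TCP pose, the force and the opening at its end, in the units of the state.
- get_obs(): the state, without advancing time (a new reading comes with each control period).
- grab_frame(name): name is "scene" or "top" or "wrist"; returns the picture (400x640x3 uint8, blue, green, red); there is no depth.
- camera_info(name): a dict with "fov_y" (degrees; the focal length in pixels is half the picture's height over the tangent of half this angle, whatever the lens; pixels are square), "cx", "cy" (the principal point, pixels), "rvec" (rotation vector, rad) and "tvec" (3), from world to camera coordinates, as OpenCV has them. Camera axes: x right, y down, z forward; pixel columns grow to the right and rows downward; lengths in m; the calibration is good to about 2 mm. The wrist camera is an equidistant fisheye: a pixel r from the principal point sees the ray r / f radians off the axis. A picture is of the moment at which its call begins: read the wrist's pose just before it. camera_info takes no time and is no camera call; for the wrist camera it gives the pose at the moment of the call.
- hand_in(): hands the job in, once; it reports no verdict.
The state is a dict: "clock": time; "joints": joint angles; "qvel": joint speeds; "tau": joint torques, N m; "tcp_pos": TCP position; "orientation": TCP orientation; "contact_force": force on the tool from outside, world axes, zero at the start; "moment": the same for the moment, N m; "grip_width": finger opening in m.
Only numpy, scipy, OpenCV 4.12 (cv2) and the standard library are available. Lean on these libraries where they do the work, as an engineer would, in place of code of your own. Each camera call takes 0.05 s, during which the arm holds its last target.

## Working session

There is one attempt and no reset: what is moved stays moved. The work goes in short steps, Python scripts to look and compute and a tool call to move; the robot and the scene stay as the last step left them, time stands still between calls to the robot, and variables do not carry over. Pictures are saved under pics/ and viewed, and the job is handed in when it is done.

Besides the shell and the picture viewer there is one more tool, called after "Emit:" as name(argument=value, ...) on one line, values as JSON. apply_moves: Moves the arm, as the interface text tells. Its arguments: {"type":"object","properties":{"series":{"type":"string"},"force":{"type":"number"}},"required":["series"]}

```bash
mkdir -p pics; ls; python3 - <<'E'
from bench import *
import cv2
print(get_obs())
for n in ("scene","top","wrist"):
    print(n,camera_info(n)); cv2.imwrite(f"pics/{n}0.png",grab_frame(n))
E
```

```text
pics
{'clock': 0.0, 'joints': array([-1.22611155,  0.47779732,  0.02235244,  1.55644991, -0.01149267,
        1.10927328, -0.08309947]), 'qvel': array([ 6.75915941e-05, -6.99663037e-04,  2.03934477e-04, -1.79965568e-03,
        4.82758565e-04, -3.01411857e-05, -6.71022278e-04]), 'tau': array([-8.02573668e-04, -5.96437633e+01,  1.60711281e+00, -2.81211591e+01,
        1.23352601e-02,  9.23705811e-03,  3.06086326e-05]), 'tcp_pos': array([0.29506007, 0.60644724, 0.23032847]), 'orientation': array([ 0.35365891,  1.54173965, -0.3564755 ]), 'contact_force': array([0.18759433, 0.42855744, 0.13645808]), 'moment': array([-0.00915694, -0.03692355,  0.03673992]), 'grip_width': 0.08558773906809272}
scene {'fov_y': 49.21445593962891, 'cx': 317.02242214929, 'cy': 196.4108208678402, 'rvec': array([ 1.10074583,  2.52310658, -0.83753459]), 'tvec': array([ 0.41037507, -0.25565379,  1.28462954])}
top {'fov_y': 52.76753897937392, 'cx': 315.3247834462207, 'cy': 196.95060704518954, 'rvec': array([ 2.12877067, -2.14929782,  0.15501196]), 'tvec': array([-0.05827328,  0.52586898,  0.79391814])}
wrist {'fov_y': 65.70646984690485, 'cx': 324.5200781784658, 'cy': 195.06459205605074, 'rvec': array([-2.44638312, -1.5308095 , -0.22383939]), 'tvec': array([-0.67457161, -0.03730887,  0.37892157])}
```

View pics/scene0.png

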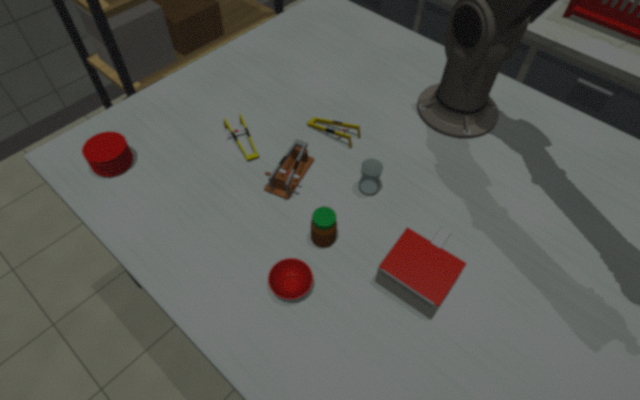

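View pics/top0.png

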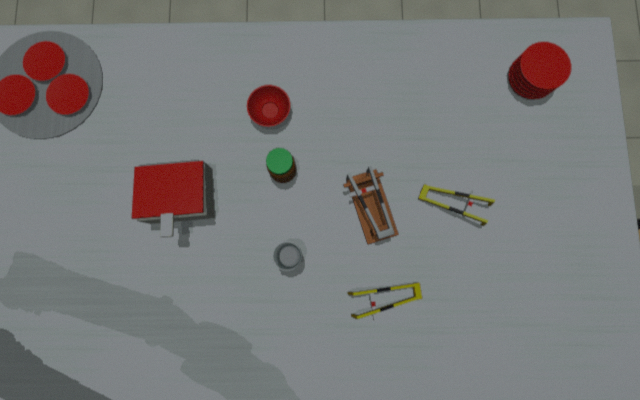

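View pics/wrist0.png

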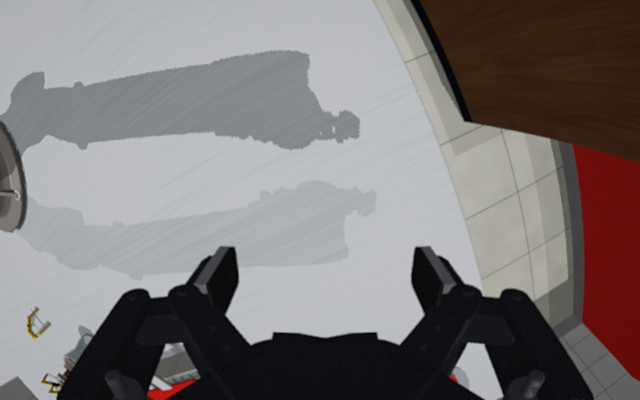

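Candidates in the top view: steel tongs on the wooden rest (372,205) are the target. The yellow look-alikes are at (455,203) and (388,297). The lid with the white tongue is at (170,190). The red stack (540,70), the plate of red discs (45,80) and the bowl (269,106) are not it. Next I'll take a close crop to check.

```bash
cat > h.py <<'E'
import numpy as np, cv2
from scipy.spatial.transform import Rotation as R
from bench import *
def K(ci):
    f=200/np.tan(np.radians(ci['fov_y']/2)); return np.array([[f,0,ci['cx']],[0,f,ci['cy']],[0,0,1]])
def ray(ci,uv,fish=False):
    k=K(ci); d=np.array([(uv[0]-k[0,2])/k[0,0],(uv[1]-k[1,2])/k[0,0],1.])
    if fish:
        r=np.hypot(d[0],d[1]); s=np.sin(r)/r if r>1e-9 else 1; d=np.array([d[0]*s,d[1]*s,np.cos(r)])
    M=R.from_rotvec(ci['rvec']).as_matrix(); return -M.T@ci['tvec'], M.T@(d/np.linalg.norm(d))
def onz(ci,uv,z,fish=False):
    o,d=ray(ci,uv,fish); return o+d*(z-o[2])/d[2]
def tri(a,b):
    (o1,d1),(o2,d2)=a,b
    s=np.linalg.lstsq(np.c_[d1,-d2],o2-o1,rcond=None)[0]
    p,q=o1+s[0]*d1,o2+s[1]*d2; return (p+q)/2,np.linalg.norm(p-q)
def proj(ci,P,fish=False):
    P=np.atleast_2d(P); M=R.from_rotvec(ci['rvec']).as_matrix(); c=P@M.T+ci['tvec']
    k=K(ci)
    if fish:
        th=np.arctan2(np.hypot(c[:,0],c[:,1]),c[:,2]); n=np.hypot(c[:,0],c[:,1])+1e-12
        return np.c_[k[0,2]+k[0,0]*th*c[:,0]/n,k[1,2]+k[0,0]*th*c[:,1]/n]
    return np.c_[k[0,2]+k[0,0]*c[:,0]/c[:,2],k[1,2]+k[0,0]*c[:,1]/c[:,2]]
E
python3 - <<'E'
from h import *
t=cv2.imread('pics/top0.png'); s=cv2.imread('pics/scene0.png')
def crop(im,x,y,w,h,k,n): cv2.imwrite(n,cv2.resize(im[y:y+h,x:x+w],None,fx=k,fy=k,interpolation=cv2.INTER_CUBIC))
a=cv2.resize(t[150:250,120:220],(400,400),interpolation=2); b=cv2.resize(t[155:255,325:425],(400,400),interpolation=2)
cv2.imwrite('pics/c1.png',np.hstack([a,b]))
a=cv2.resize(s[220:320,370:470],(400,400),interpolation=2); b=cv2.resize(s[130:210,250:330],(400,400),interpolation=2)
cv2.imwrite('pics/c2.png',np.hstack([a,b]))
print(-R.from_rotvec(camera_info('top')['rvec']).as_matrix().T@camera_info('top')['tvec'])
E
```

```text
[ 0.3990746  -0.06876013  0.86385849]
```

View pics/c1.png

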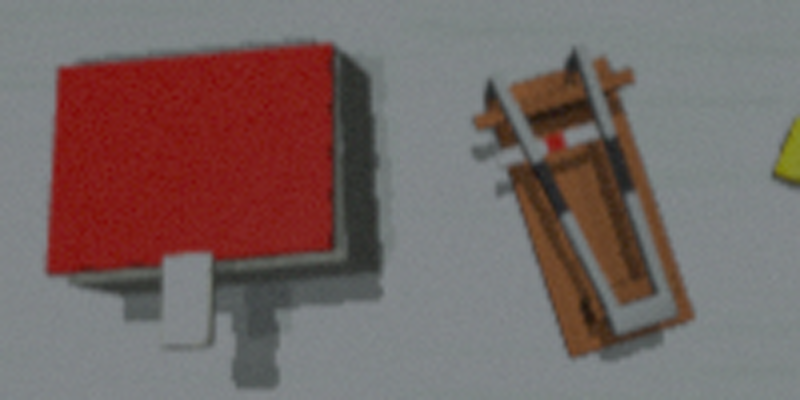

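View pics/c2.png

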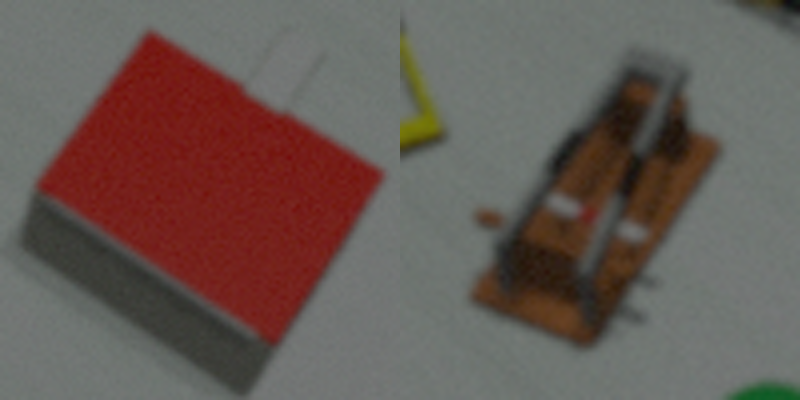

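The crops confirm the lid with its white tongue pointing towards the robot, hinge on the far side. The steel tongs with black patches and red band sit on the rest, tips pointing away. Next I'll triangulate the lid corners, tongue and tongs.

```bash
python3 - <<'E'
from h import *
np.set_printoptions(precision=4,suppress=True)
T,S=camera_info('top'),camera_info('scene')
a=lambda x,y:(x/4-.375+120,y/4-.375+150)
b=lambda x,y:(x/4-.375+370,y/4-.375+220)
c=lambda x,y:((x-400)/4-.375+325,y/4-.375+155)
d=lambda x,y:((x-400)/5-.4+250,y/5-.4+130)
L={'hinge+y':(a(59,68),b(275,345)),'hinge-y':(a(333,44),b(38,185)),'free-y':(a(332,250),b(150,32)),'free+y':(a(48,273),b(383,178)),
'tongue end L':(a(163,346),b(322,52)),'tongue end R':(a(212,346),b(285,28)),'tongue base L':(a(165,254),b(286,114)),'tongue base R':(a(212,254),b(246,90)),
'red':(c(555,142),d(588,214)),'patchM':(c(550,188),d(567,151)),'patchF':(c(621,163),d(630,172))}
for k,(p,q) in L.items(): print(k,*tri(ray(T,p),ray(S,q)))
print('z planes: grip M/F z=.06', onz(T,c(550,188),.06),onz(T,c(621,163),.06),'red',onz(T,c(555,142),.045))
for n,p in dict(tipM=(492,85),tipF=(577,52),tailL=(617,332),tailR=(672,312),tailinL=(617,307),tailinR=(660,293)).items(): print(n,onz(T,c(*p),.061))
print('rest base', [onz(T,c(*p),.008) for p in [(571,355),(692,318),(605,58)]])
# tea glass, jar, bowl
for n,p,z in [('glass',(288,255),.05),('jar',(281,161),.09),('bowl',(269,107),.03),('yel1',(388,297),0),('yel2',(455,203),0)]: print(n,onz(T,p,z))
E
```

```text
hinge+y [0.5874 0.303  0.0668] 0.0009652593143746002
hinge-y [0.5978 0.1648 0.067 ] 0.0010294078575923077
free-y [0.4912 0.1566 0.0822] 0.0007056038015400801
free+y [0.4817 0.295  0.0816] 0.001833972144486983
tongue end L [0.445  0.233  0.0913] 0.0019548321019941272
tongue end R [0.4448 0.2101 0.0901] 0.0016249240472453515
tongue base L [0.4887 0.2377 0.0872] 0.002146553213660928
tongue base R [0.4891 0.2147 0.0855] 0.0006605564234295515
red [ 0.5376 -0.1624  0.0467] 0.0006220905096291677
patchM [ 0.5208 -0.1697  0.0691] 0.03304985325625739
patchF [ 0.5153 -0.1793  0.0537] 0.03536291061631562
z planes: grip M/F z=.06 [ 0.5117 -0.1575  0.06  ] [ 0.5241 -0.1936  0.06  ] red [ 0.5377 -0.1624  0.045 ]
tipM [ 0.5646 -0.1294  0.061 ]
tipF [ 0.5813 -0.173   0.061 ]
tailL [ 0.4392 -0.1886  0.061 ]
tailR [ 0.4488 -0.2162  0.061 ]
tailinL [ 0.4516 -0.189   0.061 ]
tailinR [ 0.4583 -0.2106  0.061 ]
rest base [array([ 0.43  , -0.1719,  0.008 ]), array([ 0.4489, -0.2364,  0.008 ]), array([ 0.5898, -0.1949,  0.008 ])]
glass [ 0.4069 -0.0077  0.05  ]
jar [0.5899 0.0033 0.09  ]
bowl [0.7251 0.0354 0.03  ]
yel1 [ 0.3188 -0.2127  0.    ]
yel2 [ 0.5151 -0.3642 -0.    ]
```

```bash
cat >> h.py <<'E'
np.set_printoptions(precision=4,suppress=True)
def down(yaw): # tool x down, tool y at world angle yaw
    x=np.array([0,0,-1.]); y=np.array([np.cos(yaw),np.sin(yaw),0]); return np.c_[x,y,np.cross(x,y)]
def rel(p,M,o=None):
    o=o or get_obs(); M0=R.from_rotvec(o['orientation']).as_matrix()
    return R.from_matrix(M0.T@M).as_rotvec(), M0.T@(np.array(p)-o['tcp_pos'])
E
python3 - <<'E'
from h import *
o=get_obs(); M=R.from_rotvec(o['orientation']).as_matrix(); print(M, np.degrees(np.arctan2(M[1,1],M[0,1])), np.degrees(np.arctan2(o['tcp_pos'][1],o['tcp_pos'][0])))
w=camera_info('wrist'); Mc=R.from_rotvec(w['rvec']).as_matrix(); c=-Mc.T@w['tvec']; print('cam in tool',M.T@(c-o['tcp_pos']), (Mc@M))
for yaw in (np.pi/2+.072,-np.pi/2+.072): print(rel((.4535,.223,.15),down(yaw)))
E
```

```text
[[-0.0005  0.4375  0.8992]
 [-0.0013  0.8992 -0.4375]
 [-1.     -0.0014  0.0001]] 64.05732390399858 64.05568668924123
cam in tool [-0.1429  0.0001 -0.0732] [[-0.0011  1.     -0.0002]
 [-0.2871 -0.0002  0.9579]
 [ 0.9579  0.0011  0.2871]]
(array([-0.5248, -0.0003,  0.0014]), array([ 0.081 , -0.2755,  0.3102]))
(array([2.6168, 0.0019, 0.0004]), array([ 0.081 , -0.2755,  0.3102]))
```

Emit:
apply_moves(series="-0.07 0 0 0.01 -0.035 0.04 1; -0.14 0 0 0.02 -0.07 0.08 1; -0.21 0 0 0.03 -0.105 0.12 1; -0.28 0 0 0.04 -0.14 0.16 1; -0.35 0 0 0.05 -0.175 0.2 1; -0.42 0 0 0.06 -0.21 0.24 1; -0.49 0 0 0.07 -0.245 0.28 1; -0.525 0 0 0.081 -0.2755 0.3102 1; -0.525 0 0 0.081 -0.2755 0.3102 1; -0.525 0 0 0.081 -0.2755 0.3102 1", force=20)

```text
clock: 1.4
tcp_pos: [0.4536, 0.2243, 0.1504]
orientation: [-0.056, 1.57, 0.057]
contact_force: [0.3, 0.2, -0.4]
grip_width: 0.0852
```

```bash
python3 - <<'E'
from h import *
o=get_obs(); print(o['clock'],o['tcp_pos'],o['contact_force'],o['grip_width'])
w=camera_info('wrist'); im=grab_frame('wrist'); cv2.imwrite('pics/w1.png',im)
for p in [(.4535,.223,.087),(.5926,.2339,.067)]: print(proj(w,p,True))
print(rel((.4535,.223,.15),down(np.pi/2+.072),o))
E
```

```text
1.4 [0.4536 0.2243 0.1504] [ 0.311   0.1922 -0.3653] 0.08524770830190788
[[322.2563 210.107 ]]
[[323.677  338.2926]]
(array([ 0.0002, -0.    , -0.0006]), array([ 0.0004, -0.0013, -0.0002]))
```

View pics/w1.png

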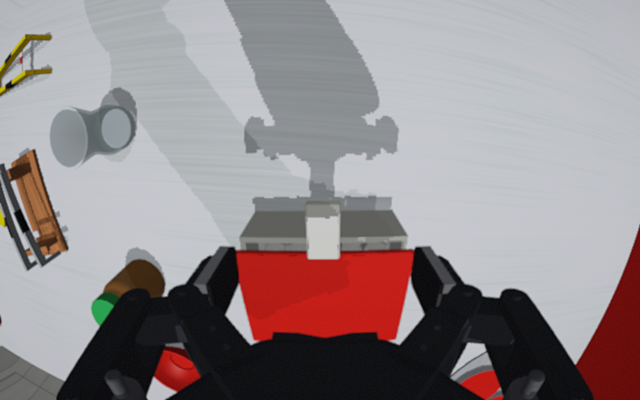

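The wrist view shows the tongue from columns 307 to 341, rows 202 (end) to 258 (lid edge), nearly centred between the pads. I'll cast rays to refine its position.

```bash
python3 - <<'E'
from h import *
w=camera_info('wrist'); im=cv2.imread('pics/w1.png')
for z in (.086,.09,.094):
  print(z,[onz(w,p,z,True)[:2] for p in [(307.5,202.5),(338.5,202.5),(308,258),(341,258)]])
print('lid corners z.085',[onz(w,p,.086,True)[:2] for p in [(237,248),(414,248)]],'hinge',[onz(w,p,.0715,True)[:2] for p in [(254,338),(397,339)]])
cv2.imwrite('pics/w1c.png',cv2.resize(im[190:350,225:425],None,fx=4,fy=4,interpolation=2)[:600])
E
```

```text
0.086 [array([0.4489, 0.213 ]), array([0.4473, 0.2347]), array([0.4931, 0.2157]), array([0.4912, 0.2406])]
0.09 [array([0.4476, 0.2131]), array([0.446 , 0.2345]), array([0.4909, 0.2158]), array([0.4891, 0.2402])]
0.094 [array([0.4463, 0.2132]), array([0.4447, 0.2342]), array([0.4887, 0.2159]), array([0.487 , 0.2398])]
lid corners z.085 [array([0.4897, 0.1608]), array([0.4799, 0.2962])] hinge [array([0.5962, 0.1674]), array([0.5878, 0.3061])]
```

View pics/w1c.png

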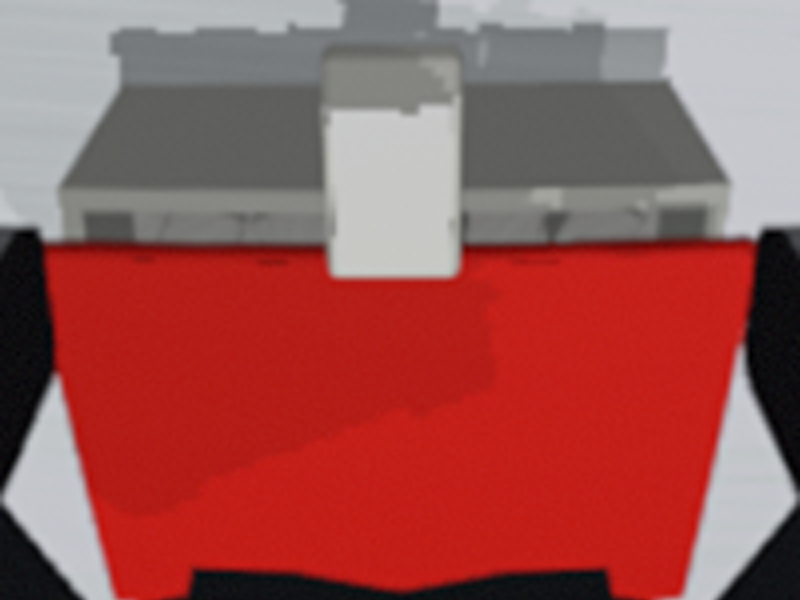

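```bash
python3 - <<'E'
from h import *
w=camera_info('wrist')
a,b=[onz(w,p,.065,True)[:2] for p in [(240,236.4),(407,236.2)]]; print(a,b,np.linalg.norm(a-b),np.arctan2(a[0]-b[0],b[1]-a[1]))
c,d=[onz(w,p,.0,True)[:2] for p in [(255.5,211),(392,210.5)]]; print(c,d,np.linalg.norm(c-d))
E
```

```text
[0.4896 0.1578] [0.4793 0.2958] 0.1383001971854411 0.07446962950073095
[0.4905 0.1575] [0.4797 0.2966] 0.13951492932030846
```

Emit:
apply_moves(series="0 0 0 0.03 0 0.001 1; 0 0 0 0.06 0 0.001 1; 0 0 0 0.085 0 0.001 1; 0 0 0 0.085 0 0.001 1; 0 0 0 0.085 0 0.001 0.5; 0 0 0 0.085 0 0.001 0.3; 0 0 0 0.085 0 0.001 0.1; 0 0 0 0.085 0 0.001 0.1; 0 0 0 0.085 0 0.001 0.1; 0 0 0 0.085 0 0.001 0.1", force=20)

```text
clock: 2.7
tcp_pos: [0.4549, 0.223, 0.0654]
orientation: [-0.057, 1.57, 0.056]
contact_force: [0.7, -2.9, 1.1]
grip_width: 0.0234
```

```bash
python3 - <<'E'
from h import *
o=get_obs(); print(o['clock'],o['tcp_pos'],o['contact_force'],o['grip_width'])
w=camera_info('wrist'); im=grab_frame('wrist'); cv2.imwrite('pics/w2.png',im[120:])
E
```

```text
2.7 [0.4549 0.223  0.0654] [ 0.6938 -2.8969  1.1368] 0.023370456115081394
```

View pics/w2.png

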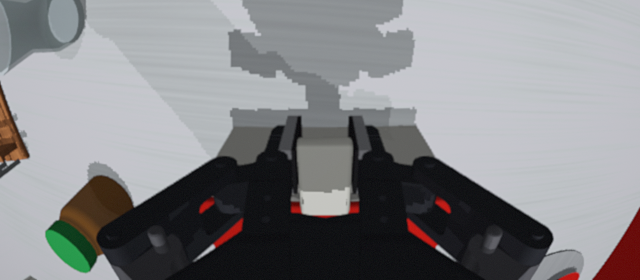

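```bash
python3 -c "
import numpy as np
Rr=.1416
for k in range(1,25):
  p=.149+k*.0604; q=.149+(12*.0604 if k>12 else 0)
  print(k,'tx %.3f tz %.3f'%(-(Rr*np.sin(p)-Rr*np.sin(q)),Rr*np.cos(q)-Rr*np.cos(p)))"
```

```text
1 tx -0.008 tz 0.002
2 tx -0.017 tz 0.004
3 tx -0.025 tz 0.006
4 tx -0.033 tz 0.009
5 tx -0.041 tz 0.013
6 tx -0.048 tz 0.017
7 tx -0.056 tz 0.021
8 tx -0.063 tz 0.026
9 tx -0.069 tz 0.031
10 tx -0.076 tz 0.037
11 tx -0.082 tz 0.043
12 tx -0.088 tz 0.049
13 tx -0.005 tz 0.007
14 tx -0.010 tz 0.014
15 tx -0.015 tz 0.021
16 tx -0.019 tz 0.029
17 tx -0.022 tz 0.036
18 tx -0.025 tz 0.044
19 tx -0.028 tz 0.053
20 tx -0.030 tz 0.061
21 tx -0.031 tz 0.069
22 tx -0.032 tz 0.078
23 tx -0.033 tz 0.086
24 tx -0.033 tz 0.095
```

Emit:
apply_moves(series="0 0 0 -0.008 0 0.002 0.1; 0 0 0 -0.017 0 0.004 0.1; 0 0 0 -0.025 0 0.006 0.1; 0 0 0 -0.033 0 0.009 0.1; 0 0 0 -0.041 0 0.013 0.1; 0 0 0 -0.048 0 0.017 0.1; 0 0 0 -0.056 0 0.021 0.1; 0 0 0 -0.063 0 0.026 0.1; 0 0 0 -0.069 0 0.031 0.1; 0 0 0 -0.076 0 0.037 0.1; 0 0 0 -0.082 0 0.043 0.1; 0 0 0 -0.088 0 0.049 0.1")

```text
clock: 4.25
tcp_pos: [0.5038, 0.2269, 0.1533]
orientation: [-0.057, 1.57, 0.056]
contact_force: [2.6, -5.1, -8.5]
grip_width: 0.0236
```

```bash
python3 - <<'E'
from h import *
o=get_obs(); print(o['clock'],o['tcp_pos'],o['contact_force'],o['grip_width'],R.from_rotvec(o['orientation']).as_matrix())
a=grab_frame('top')[100:300,50:290]; b=grab_frame('scene')[180:380,340:580]; cv2.imwrite('pics/m1.png',cv2.resize(np.hstack([a,b]),(800,333)))
E
```

```text
4.25 [0.5038 0.2269 0.1533] [ 2.5522 -5.077  -8.5043] 0.023594267199810105 [[-0.0004 -0.0721  0.9974]
 [-0.0005  0.9974  0.0721]
 [-1.     -0.0004 -0.0004]]
```

View pics/m1.png

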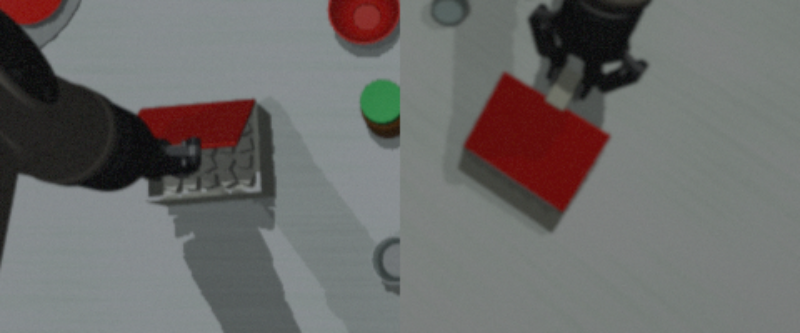

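Lid is turning with the gripper, about 45° open. I'll continue the arc.

Emit:
apply_moves(series="0 0 0 -0.005 0 0.007 0.1; 0 0 0 -0.01 0 0.014 0.1; 0 0 0 -0.015 0 0.021 0.1; 0 0 0 -0.019 0 0.029 0.1; 0 0 0 -0.022 0 0.036 0.1; 0 0 0 -0.025 0 0.044 0.1; 0 0 0 -0.028 0 0.053 0.1; 0 0 0 -0.03 0 0.061 0.1; 0 0 0 -0.031 0 0.069 0.1; 0 0 0 -0.032 0 0.078 0.1; 0 0 0 -0.033 0 0.086 0.1; 0 0 0 -0.033 0 0.095 0.1")

```text
clock: 5.85
tcp_pos: [0.5983, 0.2343, 0.1867]
orientation: [-0.057, 1.571, 0.057]
contact_force: [-3.0, -4.2, -3.6]
grip_width: 0.0237
```

Emit:
apply_moves(series="0 0 0 0 0 0 0.1; 0 0 0 0 0 0 0.1")

```text
clock: 6.1
tcp_pos: [0.5989, 0.2344, 0.1867]
orientation: [-0.056, 1.569, 0.057]
contact_force: [1.5, -3.1, -2.9]
grip_width: 0.0235
```

```bash
python3 - <<'E'
from h import *
o=get_obs(); print(o['clock'],o['tcp_pos'],o['contact_force'],o['grip_width'])
a=grab_frame('top')[100:300,50:290]; b=grab_frame('scene')[180:380,340:580]; cv2.imwrite('pics/m2.png',cv2.resize(np.hstack([a,b]),(800,333)))
E
```

```text
6.1 [0.5989 0.2344 0.1867] [ 1.5495 -3.1274 -2.8854] 0.02351446349558103
```

View pics/m2.png

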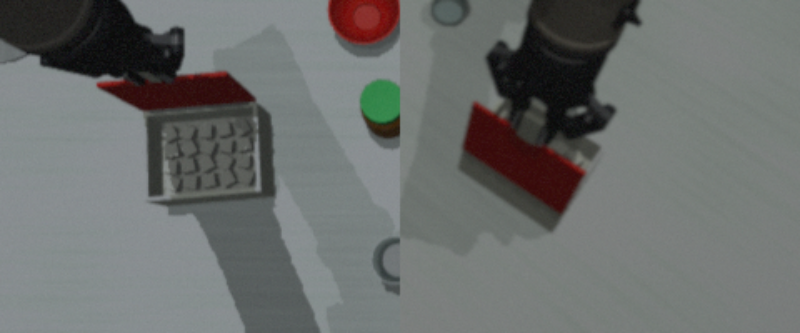

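Emit:
apply_moves(series="0 0 0 0 0 0 0.5; 0 0 0 0 0 0 0.7; 0 0 0 0 0 0 0.8; 0 0 0 -0.03 0 0 0.8; 0 0 0 -0.07 0 0 0.8; 0 0 0 -0.1 0 0 1; 0 0 0 -0.1 -0.05 -0.05 1; 0 0 0 -0.1 -0.1 -0.1 1; 0 0 0 -0.1 -0.15 -0.12 1; 0 0 0 -0.1 -0.2 -0.12 1; 0 0 0 -0.1 -0.2 -0.12 1")

```text
clock: 7.58
tcp_pos: [0.4929, 0.0211, 0.2871]
orientation: [-0.051, 1.569, 0.05]
contact_force: [0.5, 0.6, 0.4]
grip_width: 0.0853
```

```bash
python3 - <<'E'
from h import *
o=get_obs(); print(o['clock'],o['tcp_pos'],o['contact_force'],o['grip_width'])
T=grab_frame('top');S=grab_frame('scene'); cv2.imwrite('pics/t3.png',T); cv2.imwrite('pics/s3.png',S)
a=cv2.resize(T[130:230,110:210],(400,400),interpolation=2); b=cv2.resize(S[200:320,360:480],(400,400),interpolation=2); cv2.imwrite('pics/m3.png',np.hstack([a,b]))
cv2.imwrite('pics/w3.png',grab_frame('wrist'))
E
```

```text
7.575 [0.4929 0.0211 0.2871] [0.5056 0.568  0.3664] 0.08531928384925518
```

View pics/m3.png

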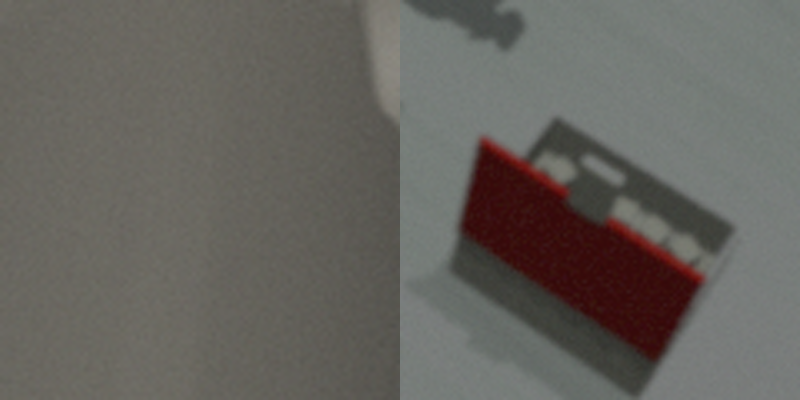

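View pics/w3.png

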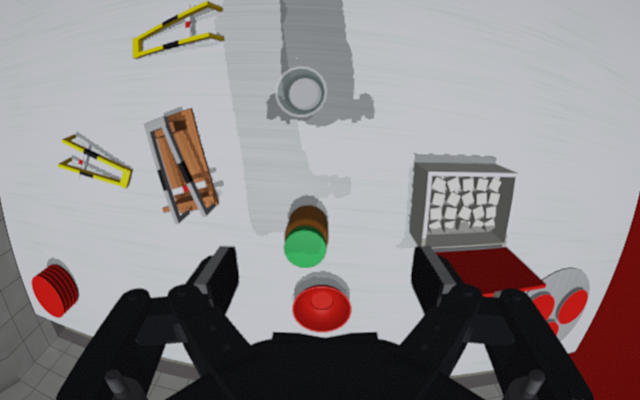

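```bash
python3 - <<'E'
from h import *
S=camera_info('scene'); w=camera_info('wrist')
y=.0735; X=np.array([np.cos(y),np.sin(y),0]);Y=np.array([-X[1],X[0],0]);H=np.array([.5945,.2345,.0655])
def P(th,l,t,s): # l along lid, t above underside
    return H+X*(-l*np.cos(th)+t*np.sin(th))+np.array([0,0,1])*(l*np.sin(th)+t*np.cos(th))+Y*s
im=cv2.imread('pics/w3.png'); im=cv2.resize(im[140:300,400:600],None,fx=4,fy=4,interpolation=2)[:600]
cv2.imwrite('pics/w3c.png',im)
for th in (1.45,1.57,1.69):
  q=proj(S,[P(th,.110,.006,-.07),P(th,.110,.006,.07),P(th,.0,.006,-.07),P(th,.0,.006,.07)]); print(th,'scene',((q-[360,200]+.35)*3.333+[400,0]).round(1).tolist())
  q=proj(w,[P(th,.110,.0,-.07),P(th,.110,.0,.07),P(th,0,0,-.07),P(th,0,0,.07)],True); print(th,'wrist',((q-[400,140]+.4)*4).round(1).tolist())
E
```

```text
1.45 scene [[493.1, 121.5], [718.5, 264.6], [456.6, 229.9], [658.1, 365.9]]
1.45 wrist [[196.6, 588.1], [597.6, 539.0], [78.9, 446.5], [421.7, 426.6]]
1.57 scene [[480.2, 137.3], [706.6, 282.7], [456.5, 230.5], [657.8, 366.4]]
1.57 wrist [[188.5, 630.7], [586.8, 577.5], [78.9, 446.5], [421.7, 426.6]]
1.69 scene [[466.7, 154.7], [693.7, 302.2], [456.4, 231.0], [657.6, 366.8]]
1.69 wrist [[178.5, 668.2], [573.0, 612.2], [78.9, 446.5], [421.7, 426.6]]
```

View pics/w3c.png

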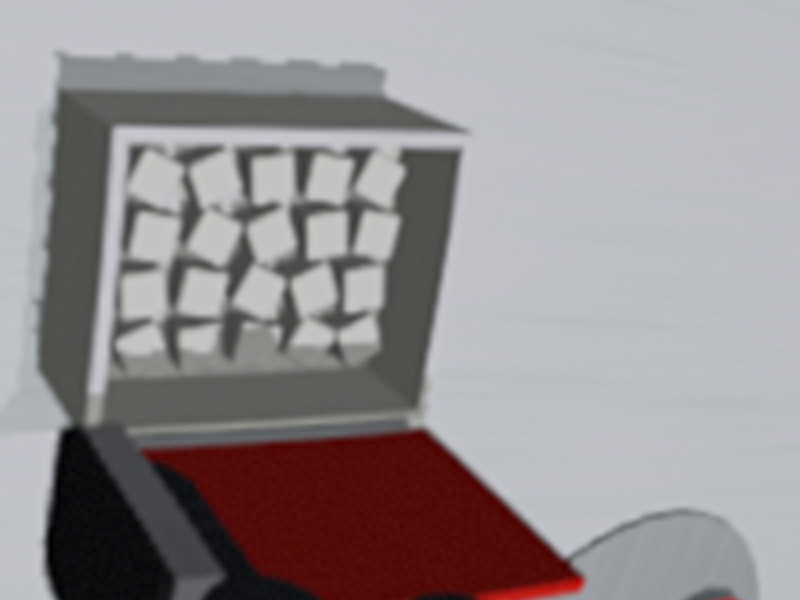

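Lid is upright: the scene corners (480,138) and (703,281) match the 1.57 rad prediction to within about 1 px, and the wrist corner agrees. Now I'll go over the tongs.

```bash
python3 - <<'E'
from h import *
print(rel((.5188,-.176,.19),down(np.pi/2+.30)))
E
```

```text
(array([-0.2268,  0.0008, -0.0007]), array([ 0.0964, -0.2043,  0.0105]))
```

Emit:
apply_moves(series="-0.05 0 0 0 -0.05 0 1; -0.1 0 0 0 -0.1 0.003 1; -0.15 0 0 0.03 -0.15 0.006 1; -0.2 0 0 0.06 -0.19 0.01 1; -0.227 0 0 0.096 -0.204 0.0105 1; -0.227 0 0 0.096 -0.204 0.0105 1; -0.227 0 0 0.096 -0.204 0.0105 1")

```text
clock: 8.6
tcp_pos: [0.5195, -0.1751, 0.1912]
orientation: [-0.236, 1.557, 0.237]
contact_force: [0.6, 0.2, 0.6]
grip_width: 0.0852
```

```bash
python3 - <<'E'
from h import *
o=get_obs(); print(o['clock'],o['tcp_pos'],o['contact_force'],R.from_rotvec(o['orientation']).as_matrix()[:,1])
im=grab_frame('wrist'); cv2.imwrite('pics/w4f.png',im)
cv2.imwrite('pics/w4.png',cv2.resize(im[130:330,220:420],None,fx=3,fy=3,interpolation=2))
E
```

```text
8.6 [ 0.5195 -0.1751  0.1912] [0.6019 0.2204 0.5987] [-0.2967  0.955   0.0002]
```

View pics/w4.png

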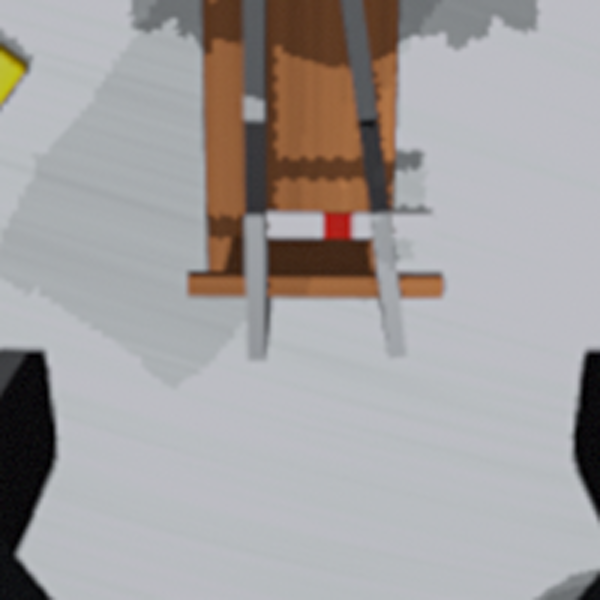

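Close crop: steel tongs, fixed arm at crop column 256 (its patch at row 168), moving arm patch near (373,168), red band (337,226). I'll cast rays onto the arm tops.

```bash
python3 - <<'E'
from h import *
w=camera_info('wrist'); g=lambda x,y:(x/3-.33+220,y/3-.33+130)
F1=onz(w,g(255,80),.061,True);F=onz(w,g(256,168),.061,True);F2=onz(w,g(257.5,330),.061,True);M=onz(w,g(373,168),.061,True);r=onz(w,g(337,226),.046,True)
Fs=[onz(w,g(256,a),.061,True) for a in (122,213)]
print(F1,F,F2,M,r,np.linalg.norm(M-F),Fs)
yw=np.arctan2(*(F2-F1)[1::-1]);print('yaw',yw,np.arctan2((Fs[1]-Fs[0])[1],(Fs[1]-Fs[0])[0]))
x=np.array([np.cos(yw),np.sin(yw),0]);y=np.array([-x[1],x[0],0])
print('origin from F',F+.013*y,'from red',r-.022*x-.013*y)
E
```

```text
[ 0.4993 -0.1998  0.061 ] [ 0.5253 -0.1918  0.061 ] [ 0.5773 -0.1763  0.061 ] [ 0.5147 -0.1577  0.061 ] [ 0.5405 -0.1607  0.046 ] 0.035704626385966644 [array([ 0.5115, -0.1959,  0.061 ]), array([ 0.5391, -0.1878,  0.061 ])]
yaw 0.2924727830338051 0.2845592409941235
origin from F [ 0.5215 -0.1794  0.061 ] from red [ 0.5231 -0.1795  0.046 ]
```

Emit:
apply_moves(series="0.011 0 0 0.03 0 -0.001 1; 0.011 0 0 0.06 0 -0.001 1; 0.011 0 0 0.1 0 -0.001 1; 0.011 0 0 0.13 0 -0.001 1; 0.011 0 0 0.15 0 -0.001 1; 0.011 0 0 0.159 0 -0.001 1; 0.011 0 0 0.159 0 -0.001 1; 0.011 0 0 0.159 0 -0.001 0.8; 0.011 0 0 0.159 0 -0.001 0.6; 0.011 0 0 0.159 0 -0.001 0.55; 0.011 0 0 0.159 0 -0.001 0.55", force=20)

```text
clock: 10.02
tcp_pos: [0.5174, -0.1771, 0.0315]
orientation: [-0.226, 1.559, 0.226]
contact_force: [0.1, -0.0, 0.2]
grip_width: 0.0469
```

```bash
python3 - <<'E'
from h import *
o=get_obs(); print(o['clock'],o['tcp_pos'],o['contact_force'],o['grip_width'])
im=grab_frame('wrist'); cv2.imwrite('pics/w5f.png',im)
cv2.imwrite('pics/w5.png',cv2.resize(im[200:400,220:420],None,fx=3,fy=3,interpolation=2))
E
```

```text
10.025 [ 0.5174 -0.1771  0.0315] [ 0.0692 -0.0292  0.2099] 0.04694787979259529
```

View pics/w5.png

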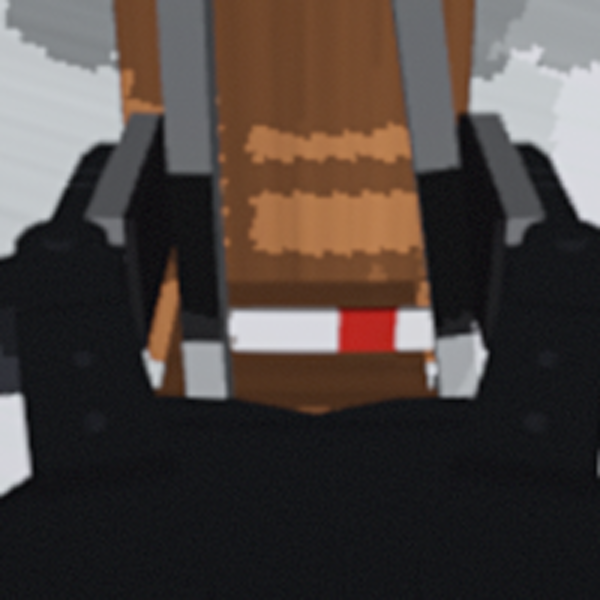

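Both patches are between the pads with about equal gaps, and the red band (crop 340–395, row 330) is visible. I'll squeeze partly, then lift.

Emit:
apply_moves(series="0 0 0 0 0 0 0.5; 0 0 0 0 0 0 0.46; 0 0 0 0 0 0 0.43; 0 0 0 0 0 0 0.41; 0 0 0 0 0 0 0.4; 0 0 0 0 0 0 0.4; 0 0 0 0 0 0 0.4")

```text
clock: 10.95
tcp_pos: [0.5184, -0.1778, 0.0324]
orientation: [-0.227, 1.557, 0.225]
contact_force: [-0.9, 0.1, 8.5]
grip_width: 0.0342
```

```bash
python3 - <<'E'
from h import *
o=get_obs(); print(o['clock'],o['tcp_pos'],o['contact_force'],o['grip_width'])
im=grab_frame('wrist'); cv2.imwrite('pics/w6f.png',im)
cv2.imwrite('pics/w6.png',cv2.resize(im[200:400,220:420],None,fx=3,fy=3,interpolation=2))
E
```

```text
10.95 [ 0.5184 -0.1778  0.0324] [-0.9234  0.1096  8.5291] 0.034199303349966764
```

View pics/w6.png

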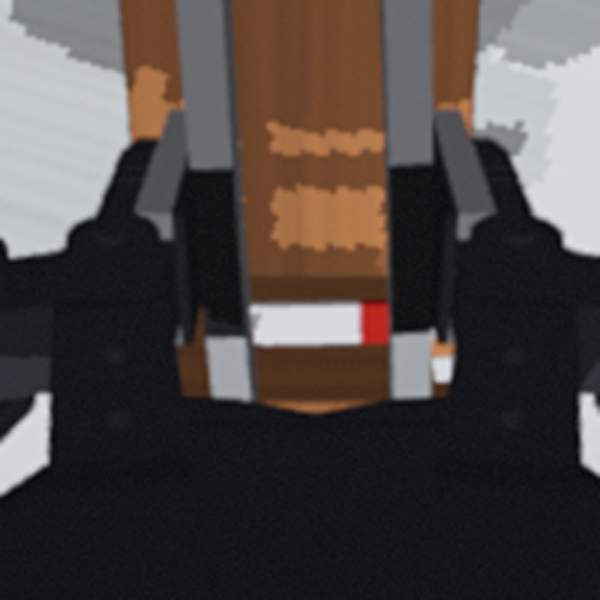

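Held at 34 mm, with the arm over the outer part of the band. Pads swinging forward press the tongs down about 8 N. Next I'll lift.

Emit:
apply_moves(series="0 0 0 -0.004 0 0 0.4; 0 0 0 -0.01 0 0 0.39; 0 0 0 -0.02 0 0 0.385; 0 0 0 -0.035 0 0 0.38; 0 0 0 -0.055 0 0 0.38; 0 0 0 -0.08 0 0 0.38; 0 0 0 -0.105 0 0 0.38; 0 0 0 -0.13 0 0 0.38; 0 0 0 -0.13 0 0 0.38")

```text
clock: 12.12
tcp_pos: [0.5187, -0.1776, 0.1639]
orientation: [-0.227, 1.554, 0.225]
contact_force: [-0.2, 0.4, -0.9]
grip_width: 0.0334
```

```bash
python3 - <<'E'
from h import *
o=get_obs(); print(o['clock'],o['tcp_pos'],o['contact_force'],o['grip_width'])
im=grab_frame('wrist'); cv2.imwrite('pics/w7f.png',im)
cv2.imwrite('pics/w7.png',cv2.resize(im[200:400,220:420],None,fx=3,fy=3,interpolation=2))
E
```

```text
12.125 [ 0.5187 -0.1776  0.1639] [-0.247   0.4263 -0.9065] 0.03339283859597262
```

View pics/w7.png

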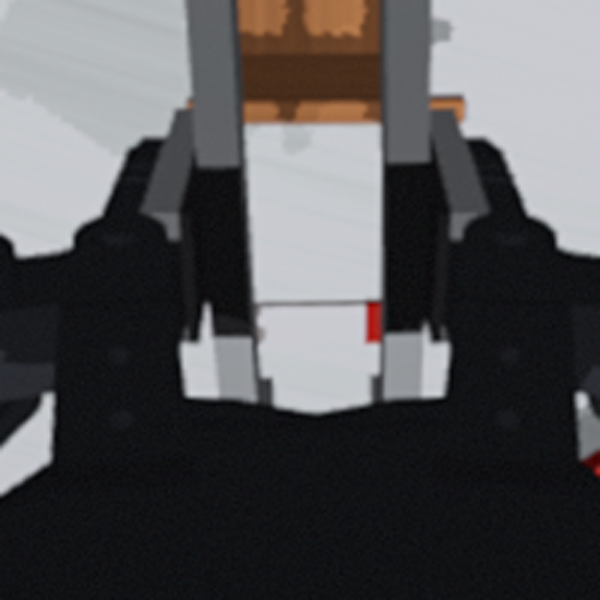

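```bash
python3 - <<'E'
from h import *
print(rel((.4699,.2258,.164),down(np.pi/2+.0745)))
E
```

```text
(array([0.2138, 0.0022, 0.0006]), array([-0.0018,  0.4   ,  0.0686]))
```

Emit:
apply_moves(series="0 0 0 0 0.015 0.002 0.38; 0.02 0 0 0 0.045 0.007 0.38; 0.04 0 0 0 0.08 0.013 0.38; 0.06 0 0 0 0.12 0.02 0.38; 0.085 0 0 0 0.16 0.027 0.38; 0.11 0 0 0 0.2 0.034 0.38; 0.13 0 0 0 0.24 0.041 0.38; 0.15 0 0 0 0.28 0.048 0.38; 0.17 0 0 0 0.32 0.055 0.38; 0.19 0 0 0 0.355 0.061 0.38; 0.205 0 0 0 0.38 0.065 0.38; 0.214 0 0 0 0.393 0.068 0.38")

```text
clock: 13.68
tcp_pos: [0.4691, 0.2208, 0.1603]
orientation: [-0.061, 1.572, 0.06]
contact_force: [0.2, -0.1, -1.8]
grip_width: 0.0327
```

Emit:
apply_moves(series="0 0 0 0 0.006 0 0.38; 0 0 0 0.01 0.006 0 0.38; 0 0 0 0.025 0.006 0 0.38; 0 0 0 0.04 0.006 0 0.38; 0 0 0 0.05 0.006 0 0.38; 0 0 0 0.05 0.006 0 0.38; 0 0 0 0.05 0.006 0 0.38")

```text
clock: 14.55
tcp_pos: [0.4706, 0.2251, 0.1115]
orientation: [-0.058, 1.57, 0.058]
contact_force: [1.2, -0.4, -0.6]
grip_width: 0.0326
```

```bash
python3 - <<'E'
from h import *
o=get_obs(); print(o['clock'],o['tcp_pos'],o['contact_force'],o['grip_width'])
im=grab_frame('wrist'); cv2.imwrite('pics/w8f.png',im)
cv2.imwrite('pics/w8.png',cv2.resize(im[230:350,260:380],None,fx=5,fy=5,interpolation=2))
S=grab_frame('scene');T=grab_frame('top'); cv2.imwrite('pics/m8.png',np.hstack([cv2.resize(S[180:320,340:480],(400,400),interpolation=2),cv2.resize(T[120:260,100:240],(400,400),interpolation=2)]))
E
```

```text
14.55 [0.4706 0.2251 0.1115] [ 1.1505 -0.4294 -0.5676] 0.032611068786840974
```

View pics/w8.png

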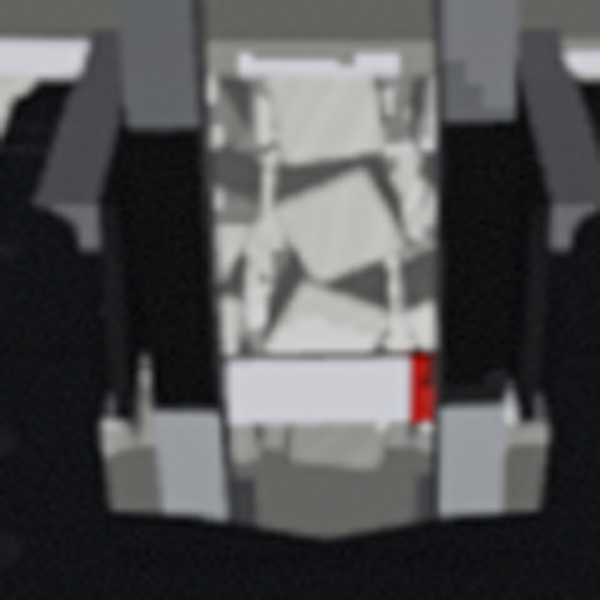

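View pics/m8.png

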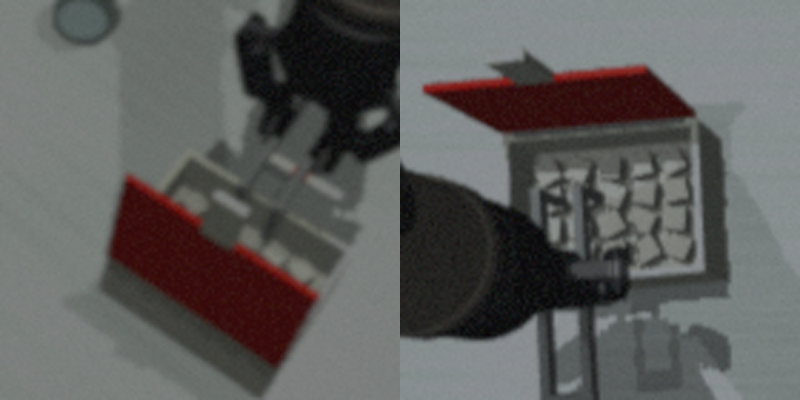

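The tongs hang above the mouth, clear of box and lid. Red band shows at crop columns 411–436 inside the arm, slightly too much (target 2 mm). I'll measure it sub-pixel.

```bash
cat > gap.py <<'E'
from h import *
def prof(im,r0=304,r1=312):
    b=im[r0:r1].astype(float).mean(0)
    return b
def edges(im):
    out=[]
    for r in range(303,313):
        b,g,rd=[im[r,:,k].astype(float) for k in range(3)]
        # g: white high, red low ; r: red high, arm low
        def cross(a,lo,hi,up):
            s=a[lo:hi]; m=(s.max()+s.min())/2
            for i in range(len(s)-1):
                if (s[i]<m<=s[i+1]) if up else (s[i]>=m>s[i+1]): return lo+i+(s[i]-m)/(s[i]-s[i+1])
            return np.nan
        out.append((cross(g,300,309,True),cross(g,335,346,False),cross(rd,343,350,False)))
    return np.array(out)
if __name__=='__main__':
    import sys
    im=cv2.imread(sys.argv[1]); e=edges(im); print(e)
    print(im[308,298:312].tolist()); print(im[308,338:352].tolist())
    l,m,r=np.nanmedian(e,0); print('red visible mm',18*(r-m)/(m-l))
E
python3 gap.py pics/w8f.png
```

```text
[[304.2931 341.7625 345.9043]
 [304.2623 341.7688 345.9405]
 [304.2623 341.7593 345.9839]
 [304.246  341.7778 346.0606]
 [304.3125 341.75   346.4565]
 [304.3203 341.7222 346.5982]
 [304.4385 341.6988 346.5948]
 [304.6894 341.6829 346.4068]
 [304.9621 341.6747 346.0312]
 [305.1641 341.6807 345.8372]]
[[15, 15, 14], [16, 14, 15], [14, 18, 14], [16, 14, 15], [19, 18, 18], [41, 39, 38], [94, 89, 88], [159, 153, 152], [202, 196, 195], [212, 205, 205], [211, 204, 204], [210, 204, 204], [210, 203, 203], [210, 204, 203]]
[[210, 204, 203], [212, 206, 204], [211, 204, 203], [181, 175, 192], [98, 94, 177], [23, 27, 174], [24, 30, 174], [32, 37, 171], [46, 46, 135], [45, 44, 79], [36, 34, 37], [32, 30, 29], [30, 27, 27], [32, 29, 30]]
red visible mm 2.0731511601545822
```

Emit:
apply_moves(series="0 0 0 0 0 0 0.38; 0 0 0 0 0 0 0.38; 0 0 0 0 0 0 0.38; 0 0 0 0 0 0 0.38")

```text
clock: 15.2
tcp_pos: [0.4704, 0.225, 0.1113]
orientation: [-0.058, 1.57, 0.058]
contact_force: [0.3, -0.0, -0.9]
grip_width: 0.0322
```

```bash
python3 - <<'E'
from h import *
o=get_obs(); w=camera_info('wrist'); print(o['clock'],o['tcp_pos'],o['contact_force'],o['grip_width'])
im=grab_frame('wrist'); cv2.imwrite('pics/w9f.png',im)
cv2.imwrite('pics/w9.png',cv2.resize(im[160:340,230:400],None,fx=4,fy=4,interpolation=2)[:600])
g=lambda x,y:(x/5-.4+260,y/5-.4+230)
z=o['tcp_pos'][2]+.0226+.006
for y,xs in ((20,(120,518)),(460,(158,505))):
    a,b=[onz(w,g(x,y),z,True) for x in xs]; print(a,b,np.linalg.norm(a-b))
E
python3 gap.py pics/w9f.png | grep mm
```

```text
15.2 [0.4704 0.225  0.1113] [ 0.2861 -0.0263 -0.895 ] 0.03220871618933582
[0.449  0.207  0.1399] [0.4466 0.2391 0.1399] 0.03220552681533738
[0.4948 0.2112 0.1399] [0.4925 0.2439 0.1399] 0.032729291603373185
red visible mm 1.997196088250759
```

View pics/w9.png

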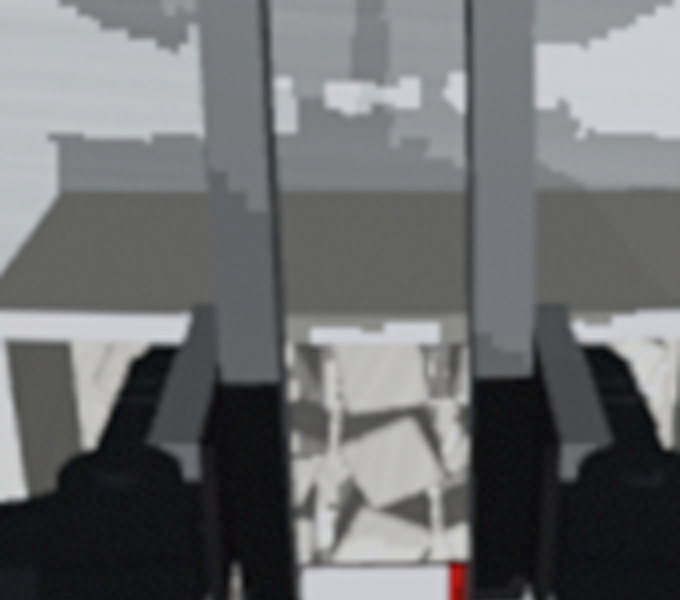

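Emit:
apply_moves(series="0 0 0 0 0 0 0.38; 0 0 0 0 0 0 0.38; 0 0 0 0 0 0 0.38; 0 0 0 0 0 0 0.38; 0 0 0 0 0 0 0.38; 0 0 0 0 0 0 0.38; 0 0 0 0 0 0 0.38; 0 0 0 0 0 0 0.38")

```text
clock: 16.25
tcp_pos: [0.4703, 0.225, 0.1113]
orientation: [-0.058, 1.57, 0.058]
contact_force: [0.1, 0.3, -0.4]
grip_width: 0.0328
```

```bash
python3 - <<'E'
from h import *
from gap import edges
for i in range(4):
    im=grab_frame('wrist'); e=edges(im); l,m,r=np.nanmedian(e,0); l2,m2,r2=np.nanmedian(e[:4],0); o=get_obs(); print(o['clock'],o['grip_width'],18*(r-m)/(m-l),18*(r2-m2)/(m2-l2),o['tcp_pos'][2],l,m,r)
cv2.imwrite('pics/w10.png',cv2.resize(im[260:330,280:380],None,fx=8,fy=8,interpolation=2))
E
```

```text
16.3 0.032377711149762164 1.9924272257178048 2.0071393600159504 0.11127803106916401 304.40945747800583 341.75459199036436 345.8883399209486
16.35 0.03254624584620829 1.9917939958864803 2.008647695705911 0.11130871975252721 304.41133996212125 341.7592987804878 345.8920454545455
16.4 0.03258606752481652 2.0034654974948074 2.0080789539078836 0.11130607482035167 304.41681141439204 341.75925925925924 345.9156095842143
16.45 0.03285440822712507 1.9967366063009349 1.9965136792322395 0.11130852165729321 304.3903540903541 341.7530864197531 345.89772727272725
```

View pics/w10.png

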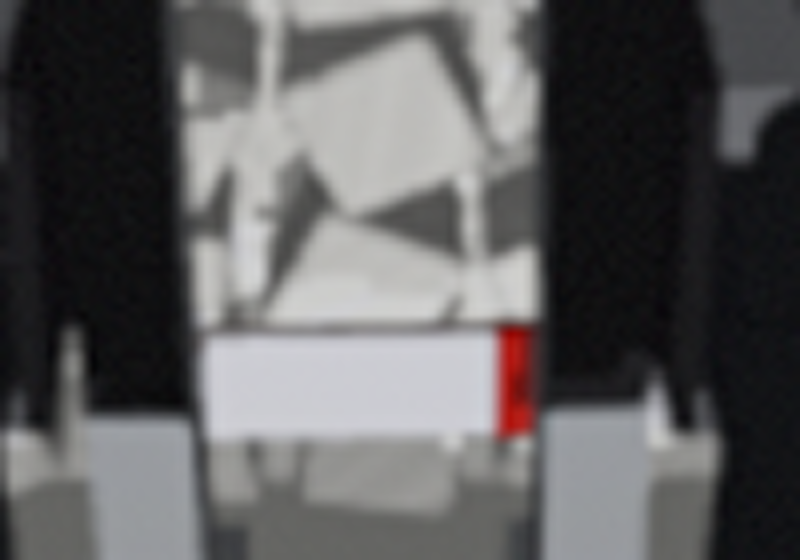

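```bash
python3 - <<'E'
from h import *
acc=np.mean([grab_frame('wrist').astype(float) for _ in range(4)],0)
np.save('acc.npy',acc)
print('R'); print(acc[299:317,338:352,2].round().astype(int)); print('G left');print(acc[299:317,300:310,1].round().astype(int))
o=get_obs();print(o['clock'])
E
```

```text
R
[[189 195 193 185 170 159 166 170 144  92  42  18  15  14]
 [142 144 140 129 112 105 112 110  91  62  34  18  14  16]
 [157 157 156 145 130 132 138 114  83  57  35  18  14  16]
 [194 195 194 183 168 166 166 134  93  60  35  18  14  13]
 [204 205 204 194 178 176 173 138  94  61  35  17  16  15]
 [204 204 203 193 178 176 173 139  94  60  34  18  15  16]
 [203 204 203 192 178 175 170 136  94  59  34  14  14  14]
 [203 204 202 192 178 170 153 123  90  60  34  18  18  18]
 [203 204 203 192 178 164 131 109  88  59  35  26  25  26]
 [203 204 202 192 178 162 124 106  87  58  35  30  30  30]
 [203 204 202 192 178 162 127 110  89  56  34  28  32  32]
 [203 204 202 191 177 166 146 137 106  63  43  50  58  61]
 [204 204 202 191 177 174 173 168 128  82  86 106 113 115]
 [204 206 204 192 178 175 178 173 131  96 123 148 152 151]
 [198 199 199 186 173 170 172 167 126  98 130 154 156 155]
 [164 163 164 154 141 140 152 159 124  98 129 152 154 153]
 [152 147 145 127 106 117 153 171 132 100 130 152 154 152]
 [148 147 144 123 101 113 145 155 120  98 131 151 154 153]]
G left
[[ 13  16  28  60 122 176 189 155 109  99]
 [ 14  16  29  54 106 151 156 126  94  91]
 [ 17  16  29  48  79 113 128 123 118 118]
 [ 14  16  28  46  74 121 165 175 174 174]
 [ 15  18  26  45  76 136 190 201 200 199]
 [ 15  16  23  45  86 149 197 206 205 204]
 [ 16  16  22  44  93 154 197 206 205 204]
 [ 16  14  20  43  92 155 196 206 204 204]
 [ 15  14  22  42  90 154 196 205 204 204]
 [ 14  14  18  39  88 153 196 205 205 204]
 [ 13  13  14  35  81 146 194 205 204 204]
 [ 16  16  16  31  68 133 191 205 205 204]
 [ 52  50  46  45  62 128 190 205 205 204]
 [111 110 103  85  67 127 190 206 206 205]
 [154 154 149 126  80 123 188 205 205 203]
 [158 160 159 143  88 112 174 192 192 188]
 [156 157 158 146  87  86 142 162 164 160]
 [156 156 158 147  88  74 127 148 151 149]]
16.65
```

```bash
python3 - <<'E'
from h import *
acc=np.load('acc.npy').astype(np.uint8)
a=cv2.resize(acc[160:240,260:380],None,fx=6,fy=6,interpolation=2)[:290]; b=cv2.resize(acc[310:340,260:380],None,fx=6,fy=6,interpolation=2)
cv2.imwrite('pics/w11.png',np.vstack([a,b]))
for r in (170,200,225,325,328): print(r,'L',acc[r,278:306,1].tolist(),'R',acc[r,344:368,1].tolist())
T=grab_frame('top');S=grab_frame('scene');cv2.imwrite('pics/m11.png',np.hstack([cv2.resize(T[150:230,120:200],(400,400),interpolation=2),cv2.resize(S[210:290,390:470],(400,400),interpolation=2)]))
E
```

```text
170 L [182, 164, 130, 119, 121, 122, 122, 122, 122, 123, 123, 123, 123, 124, 124, 123, 113, 89, 64, 95, 142, 152, 151, 151, 151, 150, 151, 150] R [154, 145, 101, 75, 103, 122, 125, 124, 124, 123, 123, 123, 123, 123, 123, 123, 122, 121, 127, 145, 161, 166, 166, 165]
200 L [127, 127, 123, 115, 116, 119, 120, 120, 119, 119, 119, 119, 119, 119, 120, 120, 120, 119, 104, 68, 67, 103, 122, 127, 128, 127, 127, 127] R [155, 150, 120, 87, 99, 119, 121, 121, 120, 120, 120, 120, 120, 120, 121, 120, 120, 120, 120, 127, 138, 145, 149, 155]
225 L [99, 99, 99, 99, 99, 99, 99, 99, 99, 98, 99, 99, 98, 99, 99, 98, 99, 99, 100, 94, 69, 60, 79, 94, 99, 99, 99, 99] R [99, 96, 80, 69, 92, 111, 118, 119, 118, 118, 119, 118, 119, 118, 119, 118, 119, 119, 117, 110, 102, 98, 99, 99]
325 L [18, 15, 33, 71, 93, 101, 101, 101, 101, 101, 101, 100, 103, 119, 141, 153, 154, 154, 154, 154, 154, 155, 154, 154, 156, 153, 126, 86] R [78, 69, 59, 84, 139, 155, 155, 154, 154, 154, 154, 154, 154, 154, 154, 150, 135, 108, 99, 101, 101, 102, 102, 95]
328 L [18, 17, 25, 57, 87, 100, 102, 101, 101, 101, 100, 100, 100, 110, 133, 152, 155, 154, 154, 153, 154, 153, 154, 154, 155, 152, 128, 89] R [69, 64, 57, 86, 141, 155, 155, 154, 154, 153, 153, 153, 154, 154, 154, 149, 132, 106, 99, 100, 101, 102, 101, 88]
```

View pics/w11.png

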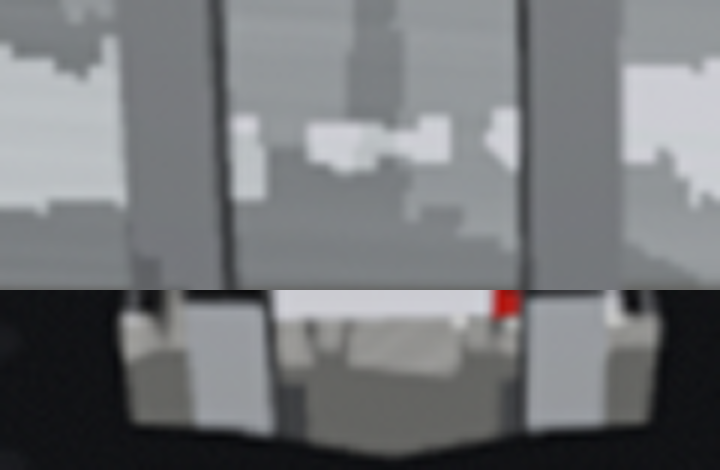

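View pics/m11.png

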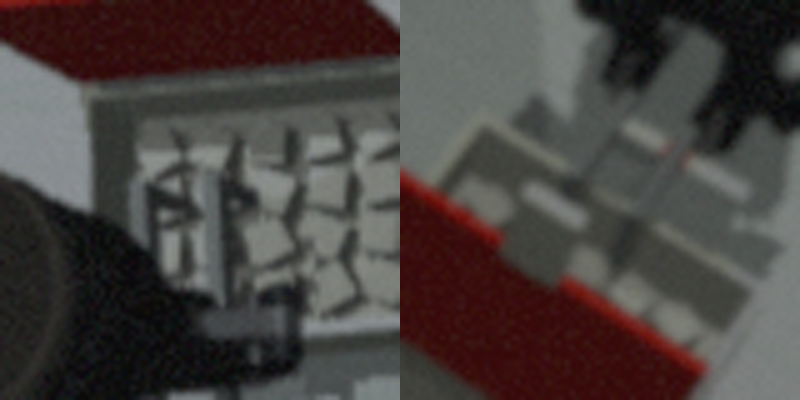

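```bash
python3 - <<'E'
from h import *
w=camera_info('wrist');o=get_obs()
for z in (.1399,):
  D={}
  for r,c in ((170,(279.4,294.9,347.85,362.95)),(325,(291.6,304.4,347.6,360.5))):
    P=[onz(w,(u,r),z,True) for u in c]; D[r]=P; print(r,[round(np.linalg.norm(P[i]-P[j])*1e3,2) for i,j in ((0,1),(2,3),(1,2),(0,3))])
  for i in range(4): v=D[325][i]-D[170][i]; print(np.arctan2(v[1],v[0]))
print(o['clock'])
E
```

```text
170 [np.float64(5.92), np.float64(5.75), np.float64(20.0), np.float64(31.67)]
325 [np.float64(6.11), np.float64(6.18), np.float64(20.47), np.float64(32.75)]
0.09425263763753695
0.09678719204848911
0.10306278318154828
0.10866063981684199
16.75
```

```bash
python3 -c "
from bench import *
print(hand_in()); o=get_obs(); print(o['clock'],o['grip_width'],o['contact_force'])"
```

```text
the job is handed in; nothing more can be done
None
the job is handed in; nothing more can be done
```

I stood the lid upright first, then lifted the steel tongs off the rest and squeezed them to the red mark. I handed in at about 17 s on the clock, still holding them over the open box.

**Lid:** I pinched it by the tongue, swung it up and released it. Its corners matched the 1.57 rad prediction to about 1 px in the scene and wrist views, and it stayed up by itself.

**Gap:**
- The wrist view showed about 2.0 mm of red inside the moving arm, against a target of 2 mm; single rows ranged from 1.7 to 2.4 mm.
- The scene view showed red on both sides of the arm.
- The width read 32.2–32.9 mm between the fingers, against 32 mm at the mark. That scatter is reading noise: the picture did not change over more than a second of holding.

**One check disagreed slightly:** the outer width came out about 1 mm larger at the front of the arms than at the rear. The visible arm thickness grew in the same proportion, so I read this as a slight upward pitch of the tongs rather than a wrong gap. My estimate for the gap is 20 mm, give or take 0.7 mm.

**Position:** the tips are about 3 cm above the rim, worked out from the grasp height rather than measured directly. They are inside the mouth and clear of box and lid, with contact forces near zero. I planned the path clear of the glass, bowl and jar and felt no contact on the way, but I took no last picture of them.

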